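Put the grooved block away in its case and close the lid gently

ROBOT

A 6-joint arm with a two-finger parallel gripper is mounted at the origin on the work surface. World frame = base frame: x ahead of the robot, y to its left, z up, the work surface at z = 0. Lengths are in mm, angles in rad, forces in N, time in s.
With the tool pointing down it reaches from about 375 to 925 mm from the base axis. Payload 5.7 kg.
Tool frame: the origin (TCP) lies at the very end of the fingers, on their centre line; the grasp point (between the pads) lies 19 mm behind it (hold_point_z is the distance from the TCP to the grasp point, in mm); z points along the fingers, y is the direction in which the jaws open and shut (so a half turn about z gives the same grasp; the last joint's range is limited). The gripper opens to 88 mm and grips with 3 to 60 N. Pads are 20 mm wide; open, the fingers measure 115 mm over their backs; the gripper's body (75 mm by 178 mm) begins 61 mm behind the grasp point.
Start: joints at [1.104, 0.359, 1.51, -0, 1.272, -0.115], TCP at [206.744, 563.222, 222.623] pointing down, gripper open.
Joint ranges: [-2.97, 2.97], [-1.01, 2.36], [0.21, 2.38], [-0.96, 4.11], [0.2, 2.71], [-2.98, 2.98]. Speed limits (rad/s): [2.39, 2.39, 3.14, 3.14, 3.14, 3.14].

INTERFACE

Orientations are given as a unit quaternion [w, x, y, z].
In Python, from rig import * gives the robot as it stands.
- The arm moves only by the tool step_arm, never from a script. Its argument "rows" is a list of rows, each a list of 7 numbers: the turn, a rotation vector about the tool's x, y, z in rad, then the shift along the tool's x, y, z in cm, then the closure in counts, from 0 (fully open) to 255 (shut). A call has 1 to 20 rows; each row shifts and turns the commanded pose from where the row before left it, along the tool's axes as they then stand; what a row does not reach is not made up. A row lasts 1/10 s, in which the tool goes at most 50 mm and 8.59 degrees, less where a joint would pass 70% of its speed; a pose out of reach is approached as far as the arm can. A call with a gripper value outside its range is refused whole. The fingers move at their own pace and stop on an object; "force" is the grip in N (left out, the last holds). Time passes only in rows, so rows that do not move let the fingers close. It gives the time, the measured TCP pose, the force and the opening at its end, in the units of the state.
- observe(): the state, without advancing time (a new reading comes with each control period).
- get_image(name): name is "scene" or "side" or "wrist"; returns the picture (400x640x3 uint8, red, green, blue); there is no depth.
- camera_info(name): a dict with "K" (3x3 intrinsics, pixels), "dist" ([k1, k2, p1, p2, k3] as OpenCV has them; the pictures are not rectified), "world_from_camera" (4x4, takes a point from camera to world coordinates); the wrist camera has in their place "tool_from_camera" (4x4, takes a point from camera to tool coordinates, whose origin is the TCP and whose axes are the flange's). Camera axes: x right, y up, looking along -z (the intrinsics and any distortion apply to the point x, -y, -z); pixel columns grow to the right and rows downward; lengths in mm; the calibration is good to about 2 mm. A picture is of the moment at which its call begins: read the wrist's pose just before it. camera_info takes no time and is no camera call.
- close_job(): hands the job in, once; it reports no verdict.
Trained networks look in the newest picture that a camera, given by its name, has taken for a name from the list of things; names that differ only in an ending like _2 or _b are one class to them, and where a whole thing is asked for, a point or a joint stands for the part that bears it (a point fixed in the world has none). Each returns a list of dicts, best first, with "confidence" (0 to 1); they miss things now and then, are a little off and sometimes report something else, mostly with a low value. They report only what shows in the picture. A call takes as long as a camera call.
- recognise(camera, label): "at" ([x, y, z] in mm, in world coordinates, good to about 4 mm: the middle of the surface that is visible of it).
The state is a dict: "time_s": time; "qpos": joint angles; "joint_vel": joint speeds; "tau": joint torques, N m; "position": TCP position; "orientation": TCP orientation; "wrist_force": force on the tool from outside, world axes, zero at the start; "wrist_torque": the same for the moment, N m; "gripper_width": opening from 0.0 (shut) to 1.0 (fully open).
Only numpy, scipy, OpenCV 4.12 (cv2) and the standard library are available. Lean on these libraries where they do the work, as an engineer would, in place of code of your own. Each camera call takes 0.05 s, during which the arm holds its last target.

TASK

Take the grooved steel block out of its stand, set it gently, groove up, into the cradle in the middle of the open case (between the two short walls, its length running the way they run, roughly centred along them), and let go of it. Then swing the case's lid forward past upright and lower it gently, without letting it fall, until it lies fully shut; leave the other things on the bench where they are.

Things in the scene. Friction and masses are not known exactly. Their poses are not given: they have to be found in the camera images.
- case: Pale wooden case fixed to the bench, left or right, outer 132 (x) x 152 (y) x 55 mm high, walls and floor 6 mm, open on top. Origin: centre of its underside, on the bench (z=0). Own z up, own +x to its hinge side, away from the robot (yaw within 0.3 rad). In it stand two cradle walls; floor free beyond their ends up to the case walls at own y = -70 and +70 mm.
- cradle (a point): Mid-point of the cradle on the case's inner floor, 6 mm above the bench; axes as the case's. Cradle walls: steel, 4 mm thick, 44 mm long along y, tops 42 mm above the bench, at own x = -26 and +26 mm: gap 48 mm. Finger room only at the block's two ends. The block's origin belongs here, its own y along the case's y, either way round.
- lid (a joint): Lid angle in rad: 0 = shut, flat on the rim; 1.57 = upright; 2.05 = leaning back on its stop, where it starts. The lid (0.28 kg, wood, 12 mm thick) swings almost freely and falls to whichever side it leans; nothing holds it in between.
- lid_hinge (a point): Middle of the hinge line, on the case's far rim: own x = +66 mm, y = 0 of the case, 55 mm above the bench. The hinge line runs along the case's y.
- lid_bar (a point): Middle of the round steel grip bar on the lid's free edge: 12 mm thick, parallel to the hinge, side arms 100 mm apart, 28 mm clear of the lid's edge. At lid angle a it is at own x = 66 - 168 cos a + 6 sin a mm of the case, height 55 + 168 sin a + 6 cos a mm (207 mm at the start, 61 mm shut). It can turn between finger pads that point down and straddle it, through the whole swing.
- stand: Dark steel stand fixed to the bench on the other side from the case, yaw up to 0.5 rad; base 46 (x) x 100 (y) x 6 mm, two upright end plates 46 mm wide and 5 mm thick, tops 38 mm above the bench, at own y = -35.5 and +35.5 mm. Origin: centre of its underside on the bench; z up.
- block: Steel block 40 (own x) x 60 (own y) x 40 mm high, 0.6 kg, groove 18 wide, 12 deep along y in its top. Origin: centre of its underside. Starts in the stand, underside 6 mm up, ends 3 mm from the end plates: take it there across its 40 mm width, put it down, and take it by its 60 mm length for the cradle. The bench midway between stand and case (x 0.44 to 0.54 m, 110 mm wide) is clear.
- screwdriver: Bystander, to be left alone: screwdriver, 170 mm long, lying on the bench beyond the middle. Origin near its underside.
- tin: Bystander, to be left alone: small open aluminium tin, 60 mm across, 45 mm high, on the bench near the robot. Origin near its underside.
- hammer: Bystander, to be left alone: hammer, 240 mm long, lying at the left. Origin near its underside.
- tape: Bystander, to be left alone: roll of paper tape, 90 mm across, 25 mm high, lying at the right. Origin near its underside.
- wrench: Bystander, to be left alone: open-ended wrench, 190 mm long, lying at the right. Origin near its underside.
- spray: Bystander, to be left alone: clear bottle, 150 mm tall, standing at the back. Origin near its underside.
- jar: Bystander, to be left alone: amber jar, 90 mm tall, standing at the back. Origin near its underside.

How it is judged (in metres and radians):
On the way:
1. the block stands in the cradle, let go, while the lid is still open (x of block in the frame of cradle between -0.008 and 0.008 m and y of block in the frame of cradle between -0.022 and 0.022 m and z of block in the frame of cradle below 0.005 m and angle between block's own z axis and vertical below 0.1 rad and angle between the y axis of block and the y axis of case, either way round below 0.25 rad and value of joint lid above 1.7 rad and contact force between block and the fingers below 0.2 N and linear speed of block below 0.02 m/s), for 0.2 s.
At the end, for the whole second after the job is handed in: The block stands at rest in the cradle: within 8 mm across and 22 mm along the cradle of its centre, its underside less than 5 mm above the case's floor, upright within 0.1 rad, its length along the cradle walls within 0.25 rad; the lid lies still and shut (below 0.03 rad) (x of block in the frame of cradle between -0.008 and 0.008 m and y of block in the frame of cradle between -0.022 and 0.022 m and z of block in the frame of cradle below 0.005 m and angle between block's own z axis and vertical below 0.1 rad and angle between the y axis of block and the y axis of case, either way round below 0.25 rad and value of joint lid below 0.03 rad and velocity of joint lid between -0.05 and 0.05 rad/s and linear speed of block below 0.02 m/s); the robot touches nothing.
It fails at once if the lid falls or is slammed: it swings shut faster than 3.5 rad/s (velocity of joint lid below -3.5 rad/s).
It fails at once if the block is dropped into the case: faster than 0.5 m/s within 30 mm of the cradle's middle and less than 55 mm above its floor (horizontal distance between block and cradle below 0.03 m and z of block in the frame of cradle below 0.055 m and linear speed of block above 0.5 m/s).
It fails at once if one of the bystanders is shifted by more than 40 mm (distance of any of screwdriver, tin, hammer, tape, wrench, spray, jar from where it was at the start of the episode above 0.04 m).
It also fails if it takes over 72 s, if anything falls off the work surface, if the arm or the gripper's body presses on something with over 40 N, if the wrist force passes 120 N, or if a joint passes its speed limit or range.

## Working session

There is one attempt and no reset: what is moved stays moved. The work goes in short steps, Python scripts to look and compute and a tool call to move; the robot and the scene stay as the last step left them, time stands still between calls to the robot, and variables do not carry over. Pictures are saved under pics/ and viewed, and the job is handed in when it is done.

Besides the shell and the picture viewer there is one more tool, called after ">>>" as name([rows], argument=value, ...), one row to a line, values as JSON. step_arm: Moves the arm, as the interface text tells. Its arguments: {"type":"object","properties":{"rows":{"type":"array","items":{"type":"array","items":{"type":"number"}}},"force":{"type":"number"}},"required":["rows"]}

```bash
ls; mkdir -p pics; python3 - <<'E'
from rig import *
import cv2
print(observe())
for n in ["scene","side","wrist"]:
    im=get_image(n); cv2.imwrite(f"pics/{n}0.png",im[:,:,::-1]); ci=camera_info(n); print(n,{k:(v.tolist() if hasattr(v,'tolist') else v) for k,v in ci.items()})
E
```

```text
pics
{'time_s': 0.0, 'qpos': array([ 1.10388709e+00,  3.59490204e-01,  1.51142036e+00,  1.83786190e-05,
        1.27252869e+00, -1.15075301e-01]), 'joint_vel': array([ 0.00023684, -0.00063544,  0.00050547,  0.00095408,  0.0011569 ,
        0.00081826]), 'tau': array([ 4.12944282e-03, -5.15344441e+01, -2.70729429e+01,  6.80940924e-02,
        3.50471749e-02, -2.18369123e-04]), 'position': array([206.44320322, 562.6237966 , 221.8230227 ]), 'orientation': array([-2.73309587e-04,  1.75013618e-01,  9.84565580e-01, -8.81965523e-04]), 'wrist_force': array([-0.19419185, -0.44894623, -0.23265807]), 'wrist_torque': array([-0.0102285 , -0.0024887 , -0.00755463]), 'gripper_width': 1.0035813110894198}
scene {'K': [[424.6870017982527, 0.0, 321.07642556975645], [0.0, 424.6870017982527, 196.0600860802854], [0.0, 0.0, 1.0]], 'dist': [0.031681240863892776, 0.0, 0.0, 0.0, 0.0], 'world_from_camera': [[-0.7544409233084193, -0.5152174518752999, 0.4066569445130169, 1053.5590049371108], [0.6561643062981506, -0.6074485768265573, 0.4477215983752148, 517.9172820789028], [0.01634920113665377, 0.6046132679610275
[... 313 characters left out ...]
4, -143.2176620693563], [-0.6560549279336042, 0.42194128522083607, -0.6257455420218526, -829.2676391436344], [0.016982760314295176, 0.8371605899036005, 0.5466934539249234, 777.0186658123677], [0.0, 0.0, 0.0, 1.0]]}
wrist {'K': [[341.59488338030343, 0.0, 319.51874590712316], [0.0, 341.59488338030343, 204.99226442470774], [0.0, 0.0, 1.0]], 'dist': [-0.030816267985059792, 0.0, 0.0, 0.0, 0.0], 'tool_from_camera': [[0.0005694054140659975, 0.9705323023281237, 0.24097038389632955, 65.39330172935497], [0.9999998290564944, -0.0005205996035553976, -0.0002662011151036903, -0.3472234016711484], [-0.0001329076947987884, 0.2409704942803637, -0.9705324328541635, -161.28140720541236], [0.0, 0.0, 0.0, 1.0]]}
```

View pics/scene0.png

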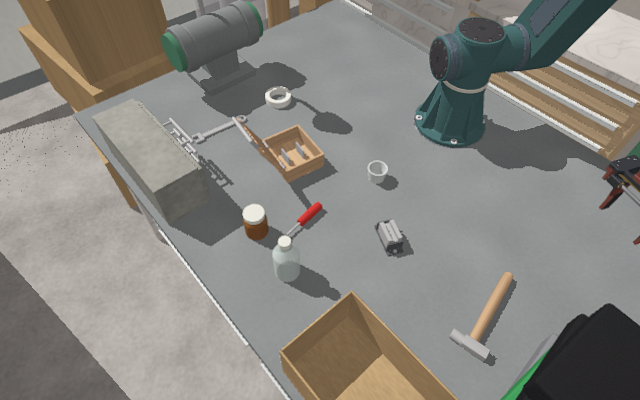

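View pics/side0.png

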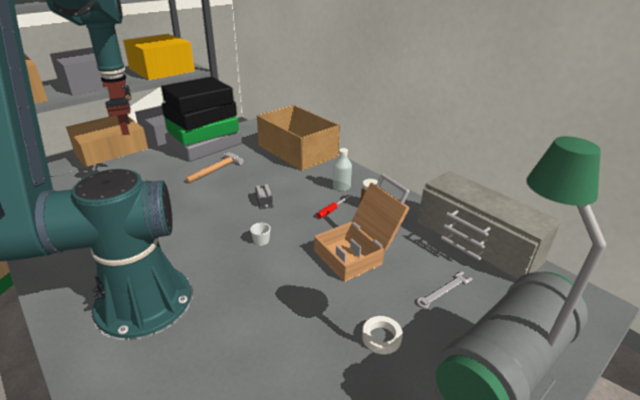

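View pics/wrist0.png

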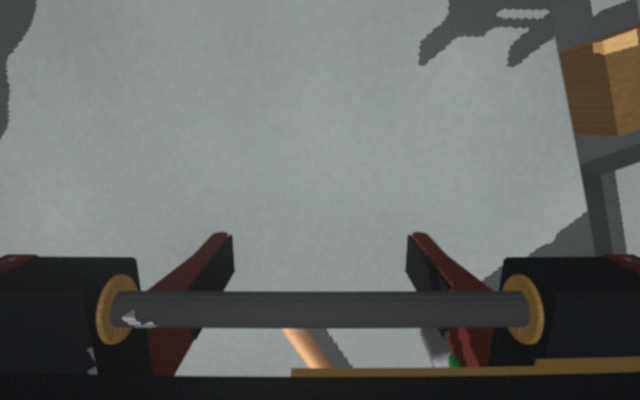

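```bash
python3 - <<'E'
from rig import *
for c in ["scene","side"]:
  for l in ["case","block","stand","lid_bar","tin","screwdriver","cradle"]:
    try: print(c,l,[(round(d['confidence'],2),[round(float(v)) for v in d['at']]) for d in recognise(c,l)])
    except Exception as e: print(c,l,e)
E
```

```text
scene case [(0.91, [520, -212, 37])]
scene block [(0.61, [500, 188, 35]), (0.15, [638, -195, 162])]
scene stand [(0.67, [511, 222, 9]), (0.67, [630, -466, 10])]
scene lid_bar [(0.97, [633, -200, 159]), (0.54, [632, -468, 6])]
scene tin [(0.72, [512, 220, 7]), (0.59, [360, 10, 27]), (0.45, [377, -458, 21]), (0.21, [520, -207, 36])]
scene screwdriver [(0.79, [625, -2, 22]), (0.2, [508, 224, 9])]
scene cradle [(0.75, [512, 224, 10])]
side case []
side block [(0.65, [497, 183, 42]), (0.42, [480, 475, 20])]
side stand [(0.57, [486, 154, 15])]
side lid_bar [(0.83, [611, -233, 125])]
side tin [(0.67, [364, 7, 32])]
side screwdriver [(0.53, [612, -15, 20])]
side cradle [(0.83, [576, -227, 56])]
```

The scene picture shows the case with its lid leaning back near (293,150) and the stand with the block at (390,236). The tin is at (377,171), the screwdriver at (307,217) and the hammer at (485,320). I'll move the wrist camera over the block.

>>> step_arm([
  [0,0,0,-4.05,-2.5,0.2,0],
  [0,0,0,-4.05,-2.5,0.2,0],
  [0,0,0,-4.05,-2.5,0.2,0],
  [0,0,0,-4.05,-2.5,0.2,0],
  [0,0,0,-4.05,-2.5,0.2,0],
  [0,0,0,-4.05,-2.5,0.2,0],
  [0,0,0,-4.05,-2.5,0.2,0],
  [0,0,0,-4.05,-2.5,0.2,0],
  [0,0,0,-4.05,-2.5,0.2,0],
  [0,0,0,-4.05,-2.5,0.2,0],
  [0,0,0,0,0,0,0],
  [0,0,0,0,0,0,0],
])

```text
time_s: 2.05
position: [501.1, 188.2, 202.5]
orientation: [-0.0, 0.176, 0.984, 0.0]
wrist_force: [-0.4, -0.1, -0.1]
gripper_width: 0.999
```

```bash
cat > h.py <<'E'
from rig import *
import numpy as np, cv2
from scipy.spatial.transform import Rotation as Ro
def pose(s=None):
    s=s or observe(); q=s['orientation']; T=np.eye(4); T[:3,:3]=Ro.from_quat([q[1],q[2],q[3],q[0]]).as_matrix(); T[:3,3]=s['position']; return T
def cam(name,T=None):
    c=camera_info(name)
    W=np.array(c['world_from_camera']) if name!='wrist' else T@np.array(c['tool_from_camera'])
    return np.array(c['K']),np.array(c['dist']),W
def proj(P,C):
    K,d,W=C; M=np.diag([1,-1,-1,1.])@np.linalg.inv(W)
    r,_=cv2.Rodrigues(M[:3,:3]); p,_=cv2.projectPoints(np.array(P,float).reshape(-1,3),r,M[:3,3],K,d); return p[:,0]
def ray(uv,C,z):
    K,d,W=C; n=cv2.undistortPoints(np.array(uv,float).reshape(-1,1,2),K,d)[:,0]
    D=np.c_[n[:,0],-n[:,1],-np.ones(len(n))]@W[:3,:3].T; o=W[:3,3]
    return o+D*((z-o[2])/D[:,2])[:,None]
def yaw(T): # heading of the jaw axis (tool y) 
    return np.arctan2(T[1,1],T[0,1])
def snap(n,f):
    T=pose(); im=get_image(n)[:,:,::-1].copy(); cv2.imwrite(f'pics/{f}.png',im); return T,im
def frame(x,y,z,th):
    T=np.eye(4);T[:3,:3]=Ro.from_euler('z',th).as_matrix();T[:3,3]=[x,y,z];return T
def goto(pos,yw,cur=None):
    T=pose() if cur is None else cur; R0=T[:3,:3]
    y=np.array([np.cos(yw),np.sin(yw),0]); z=np.array([0,0,-1.]); x=np.cross(y,z); R=np.c_[x,y,z]
    rv=Ro.from_matrix(R0.T@R).as_rotvec(); d=np.array(pos)-T[:3,3]
    print('turn',rv.round(4),'shift cm in old axes',(R0.T@d/10).round(2),'in new axes',(R.T@d/10).round(2),'dist',np.linalg.norm(d).round(1))
E
python3 - <<'E'
from h import *
T,im=snap('wrist','w1'); print(T.round(3)); np.save('w1.npy',T)
E
```

```text
[[-9.38000e-01  3.47000e-01 -1.00000e-03  5.01148e+02]
 [ 3.47000e-01  9.38000e-01  0.00000e+00  1.88154e+02]
 [ 1.00000e-03 -0.00000e+00 -1.00000e+00  2.02508e+02]
 [ 0.00000e+00  0.00000e+00  0.00000e+00  1.00000e+00]]
```

View pics/w1.png

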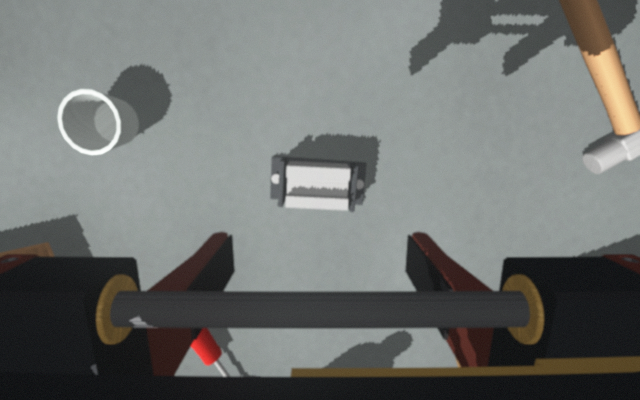

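```bash
python3 - <<'E'
import cv2
im=cv2.imread('pics/w1.png')[120:230,250:390]; cv2.imwrite('pics/w1z.png',cv2.resize(im,None,fx=5,fy=5,interpolation=cv2.INTER_CUBIC))
E
```

```text
(no output)
```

View pics/w1z.png

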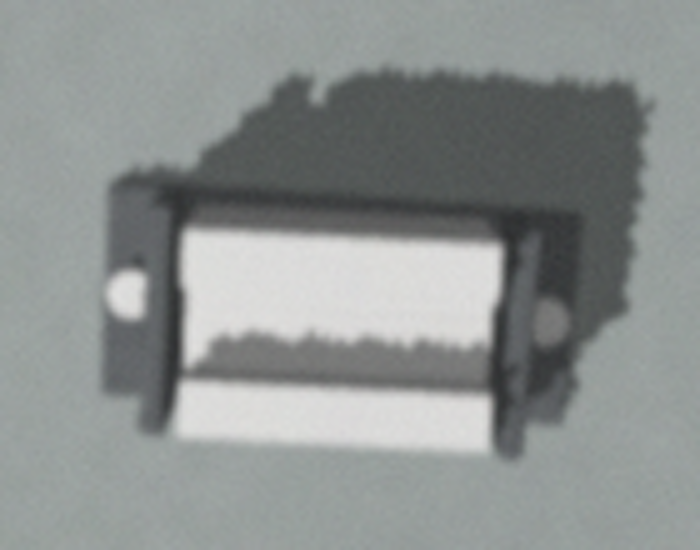

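```bash
python3 - <<'E'
from h import *
C=cam('wrist',np.load('w1.npy'))
p=np.array([[182,225],[505,240],[493,455],[175,438]])
uv=(p+.5)/5-.5+[250,120]
P=ray(uv,C,46); print(P.round(1)); print(P.mean(0)); 
for a,b in((0,1),(3,2),(0,3),(1,2)):
  d=P[b]-P[a]; print(np.linalg.norm(d),np.degrees(np.arctan2(d[1],d[0])))
E
```

```text
[[466.4 167.4  46. ]
 [490.  222.9  46. ]
 [528.4 207.2  46. ]
 [504.  151.   46. ]]
[497.21196439 187.15157579  46.        ]
60.32614861544577 67.04249557558227
61.23868232662844 66.54804235933614
41.027420582328 -23.50008493723625
41.557329480868695 -22.23815800864352
```

```bash
python3 - <<'E'
import cv2
im=cv2.imread('pics/scene0.png')[105:190,220:340]; cv2.imwrite('pics/s0z.png',cv2.resize(im,None,fx=6,fy=6,interpolation=cv2.INTER_CUBIC))
im=cv2.imread('pics/side0.png')[165:285,300:420]; cv2.imwrite('pics/d0z.png',cv2.resize(im,None,fx=5,fy=5,interpolation=cv2.INTER_CUBIC))
E
```

```text
(no output)
```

View pics/s0z.png

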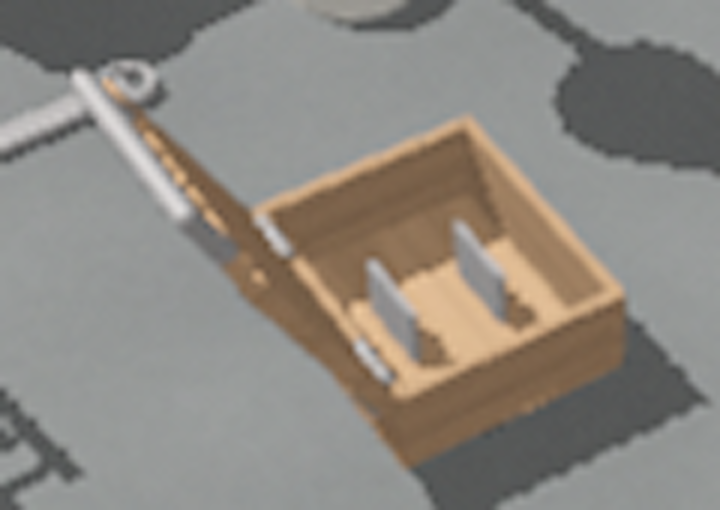

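View pics/d0z.png

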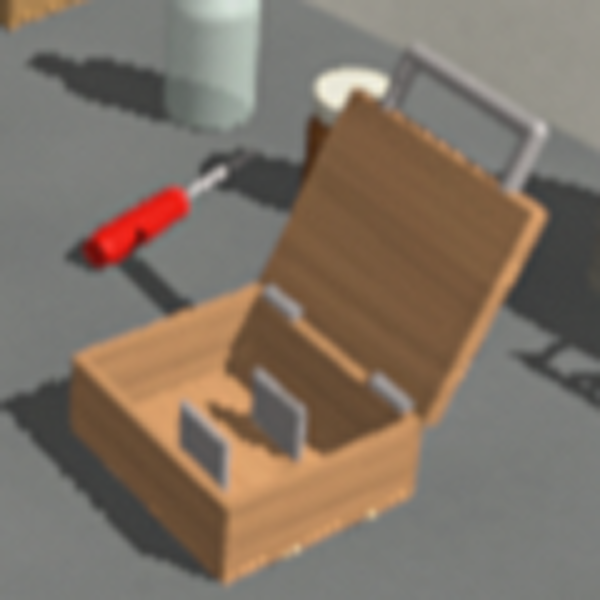

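```bash
python3 - <<'E'
from h import *
from scipy.optimize import least_squares
sc=(np.array([[467,115],[624,297],[400,397],[255,212],[410,466]])+.5)/6-.5+[220,105]
sP=np.array([[-66,-76,55],[-66,76,55],[66,76,55],[66,-76,55],[66,76,0.]])
sd=(np.array([[78,357],[225,503],[420,420],[225,582],[262,288]])+.5)/5-.5+[300,165]
dP=np.array([[-66,76,55],[-66,-76,55],[66,-76,55],[-66,-76,0],[66,76,55.]])
Cs,Cd=cam('scene'),cam('side')
def res(p,parts=(0,1)):
  T=frame(p[0],p[1],0,p[2]); r=[]
  for i,(P,uv,C) in enumerate(((sP,sc,Cs),(dP,sd,Cd))):
    if i in parts: r.append((proj(P@T[:3,:3].T+T[:3,3],C)-uv).ravel())
  return np.concatenate(r)
for parts in((0,),(1,),(0,1)):
  s=least_squares(res,[550,-210,0],args=(parts,)); print(parts,s.x.round(3),np.degrees(s.x[2]).round(2)); print(s.fun.round(1))
E
```

```text
(0,) [ 5.13497e+02 -2.12808e+02 -1.35000e-01] -7.72
[ 0.5 -0.1  0.6 -0.8  0.2  0.4 -0.7 -0.4 -0.6  0.8]
(1,) [ 5.12341e+02 -2.14902e+02 -1.52000e-01] -8.68
[-0.8 -1.   0.5  0.8  0.9  0.4 -0.5  0.4 -0.1 -1.2]
(0, 1) [ 5.12847e+02 -2.13756e+02 -1.43000e-01] -8.17
[ 0.7 -0.3  0.5 -0.9 -0.1  0.  -0.6 -0.8 -0.9  0.4 -1.  -1.1  0.7  0.6
  0.7 -0.1 -0.3  0.1 -0.6 -1.5]
```

Case fit from both cameras: centre (513,-214), yaw about -8.2°. Block: (497,187), y axis at 66.8°. Next I turn for the grasp across its width.

>>> step_arm([
  [0,0,0.147,0,0,0.8,0],
  [0,0,0.147,0,0,0.8,0],
  [0,0,0.147,0,0,0.8,0],
  [0,0,0.147,0,0,0.8,0],
  [0,0,0.147,0,0,0.8,0],
  [0,0,0.147,0,0,0.8,0],
  [0,0,0.147,0,0,0.8,0],
  [0,0,0.147,0,0,0.8,0],
  [0,0,0.147,0,0,0.8,0],
  [0,0,0.147,0,0,0.8,0],
  [0,0,0.147,0,0,0.8,0],
  [0,0,0,0,0,0,0],
])

```text
time_s: 3.3
position: [498.9, 190.4, 113.9]
orientation: [-0.001, 0.833, 0.554, -0.001]
wrist_force: [-0.5, 0.2, -0.6]
gripper_width: 0.998
```

```bash
python3 - <<'E'
from h import *
T,im=snap('wrist','w2'); print(T[:3,3],np.degrees(yaw(T)),observe()['qpos'].round(2)); np.save('w2.npy',T)
goto([497.2,187.2,14],np.radians(-23.2))
E
```

```text
[498.85987776 190.36145428 113.93559872] -22.743345367633083 [0.23 0.39 1.77 0.   0.98 0.63]
turn [-0.0013  0.0007  0.0123] shift cm in old axes [-0.36 -0.07 10.04] in new axes [-0.37 -0.08 10.04] dist 100.5
```

View pics/w2.png

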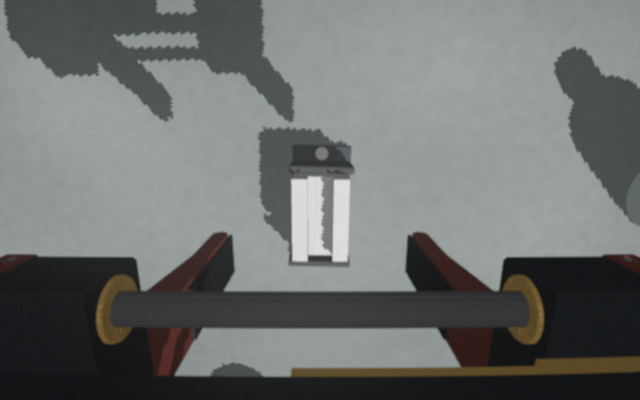

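```bash
python3 - <<'E'
from h import *
C=cam('wrist',np.load('w2.npy'))
P=ray([[291,176],[350,176],[350,262],[291,262]],C,46); print(P.round(1),P.mean(0))
print(proj(frame(497.2,187.2,46,np.radians(66.8-90))@np.array([0,0,0,1.])if 0 else [497.2,187.2,46],C))
for i in range(3): print(observe()['position'],np.degrees(yaw(pose())))
E
```

```text
[[491.9 224.   46. ]
 [528.7 208.5  46. ]
 [505.8 150.2  46. ]
 [466.5 166.7  46. ]] [498.22124562 187.35185883  46.        ]
[[319.23365773 221.1192622 ]]
[499.36807446 190.24375738 114.44052985] -22.496181385099227
[499.36807446 190.24375738 114.44052985] -22.496181385099227
[499.36807446 190.24375738 114.44052985] -22.496181385099227
```

>>> step_arm([
  [0,0,0.008,-0.32,0,2,0],
  [0,0,0,0,0,2.5,0],
  [0,0,0,0,0,2.5,0],
  [0,0,0,0,0,2,0],
  [0,0,0,0,0,1,0],
  [0,0,0,0,0,0,0],
  [0,0,0,0,0,0,255],
  [0,0,0,0,0,0,255],
  [0,0,0,0,0,0,255],
  [0,0,0,0,0,0,255],
  [0,0,0,0,0,0,255],
  [0,0,0,0,0,0,255],
  [0,0,0,0,0,0,255],
], force=35)

```text
time_s: 4.65
position: [498.3, 186.3, 14.7]
orientation: [-0.001, 0.835, 0.55, -0.001]
wrist_force: [-4.1, 2.8, 4.5]
gripper_width: 0.453
```

Gripped: the opening is about 40 mm. Lifting.

>>> step_arm([
  [0,0,0,0,0,-0.5,255],
  [0,0,0,0,0,-1.5,255],
  [0,0,0,0,0,-2.5,255],
  [0,0,0,0,0,-2.5,255],
  [0,0,0,0,0,-1,255],
  [0,0,0,0,0,0,255],
])

```text
time_s: 5.25
position: [500.6, 186.1, 95.6]
orientation: [0.001, 0.835, 0.55, 0.001]
wrist_force: [-0.0, 0.6, -7.0]
gripper_width: 0.458
```

```bash
python3 - <<'E'
from h import *
s=observe();print(s['position'],s['wrist_force'],s['gripper_width'],np.degrees(yaw(pose())))
goto([490,-13,90],np.radians(-8.2))
E
```

```text
[500.55342723 186.10281625  95.5981119 ] [-0.02158189  0.62609559 -7.01645416] 0.4581626133428986 -23.260461813023426
turn [ 0.0024 -0.001  -0.2629] shift cm in old axes [-18.71   6.89   0.55] in new axes [-19.86   1.8    0.56] dist 199.5
```

>>> step_arm([
  [0,0,-0.131,0,0,0,255],
  [0,0,-0.131,0,0,0,255],
  [0,0,0,-2,0.2,0,255],
  [0,0,0,-3.4,0.3,0,255],
  [0,0,0,-3.6,0.3,0,255],
  [0,0,0,-3.6,0.3,0,255],
  [0,0,0,-3.6,0.3,0,255],
  [0,0,0,-2.6,0.3,1,255],
  [0,0,0,-1.0,0.1,2,255],
  [0,0,0,0,0,2.5,255],
  [0,0,0,0,0,1,255],
  [0,0,0,0,0,0,255],
  [0,0,0,0,0,0,255],
])

```text
time_s: 6.55
position: [488.7, -12.2, 29.4]
orientation: [-0.0, 0.756, 0.655, -0.0]
wrist_force: [0.8, -0.2, -6.4]
gripper_width: 0.453
```

```bash
python3 - <<'E'
from h import *
s=observe();print(s['position'],s['wrist_force'],s['gripper_width'],np.degrees(yaw(pose())))
E
```

```text
[488.69070054 -12.19383773  29.43985105] [ 0.75778519 -0.15720955 -6.41061853] 0.45340777269559307 -8.21779081202454
```

>>> step_arm([
  [0,0,0,0,0,1,255],
  [0,0,0,0,0,0.6,255],
  [0,0,0,0,0,0.2,255],
  [0,0,0,0,0,0.15,255],
  [0,0,0,0,0,0.1,255],
  [0,0,0,0,0,0.05,255],
  [0,0,0,0,0,0,255],
])

```text
time_s: 7.25
position: [489.1, -12.6, 8.8]
orientation: [0.0, 0.756, 0.654, 0.0]
wrist_force: [-0.0, -0.2, -5.9]
gripper_width: 0.448
```

>>> step_arm([
  [0,0,0,0,0,0.05,255],
  [0,0,0,0,0,0.05,255],
  [0,0,0,0,0,0,255],
])

```text
time_s: 7.55
position: [489.1, -12.6, 8.7]
orientation: [0.0, 0.756, 0.654, 0.0]
wrist_force: [-2.8, 1.4, 7.6]
gripper_width: 0.452
```

>>> step_arm([
  [0,0,0,0,0,0,0],
  [0,0,0,0,0,0,0],
  [0,0,0,0,0,0,0],
  [0,0,0,0,0,-1,0],
  [0,0,0,0,0,-2.5,0],
  [0,0,0,0,0,-2.5,0],
  [0,0,-0.143,0,0,-2,0],
  [0,0,-0.143,0,0,-2,0],
  [0,0,-0.143,0,0,-2,0],
  [0,0,-0.143,0,0,0,0],
  [0,0,-0.143,0,0,0,0],
  [0,0,-0.143,0,0,0,0],
  [0,0,-0.143,0,0,0,0],
  [0,0,-0.143,0,0,0,0],
  [0,0,-0.143,0,0,0,0],
  [0,0,-0.143,0,0,0,0],
  [0,0,-0.141,0,0,0,0],
  [0,0,0,0,0,0,0],
])

```text
time_s: 9.35
position: [489.0, -12.5, 128.2]
orientation: [0.0, 0.071, 0.997, -0.0]
wrist_force: [-0.2, 1.1, 0.3]
gripper_width: 1.002
```

```bash
python3 - <<'E'
from h import *
T,im=snap('wrist','w3'); print(T[:3,3],np.degrees(yaw(T)),observe()['qpos'].round(2)); np.save('w3.npy',T)
cv2.imwrite('pics/w3z.png',cv2.resize(im[120:280,230:410],None,fx=4,fy=4,interpolation=cv2.INTER_CUBIC))
E
```

```text
[488.97578266 -12.5099931  128.23233601] 81.83383255144844 [-0.17  0.32  1.86 -0.    0.97 -1.59]
```

View pics/w3z.png

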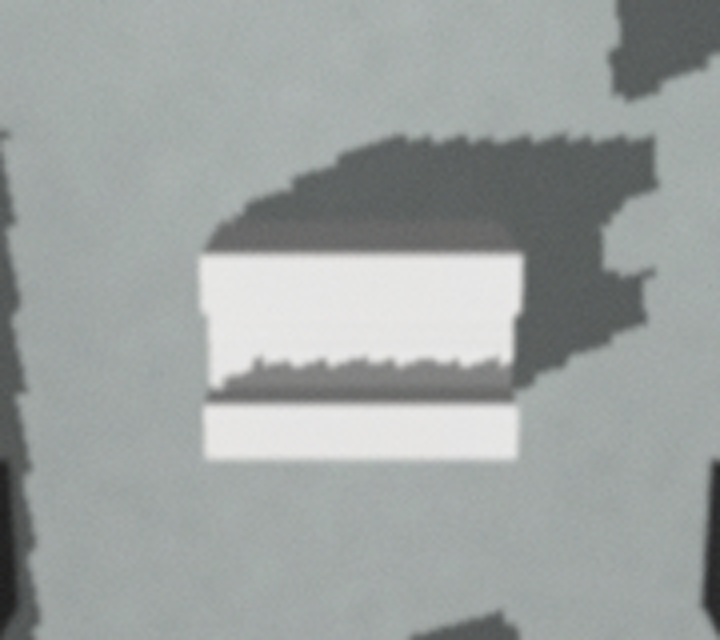

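View pics/w3.png

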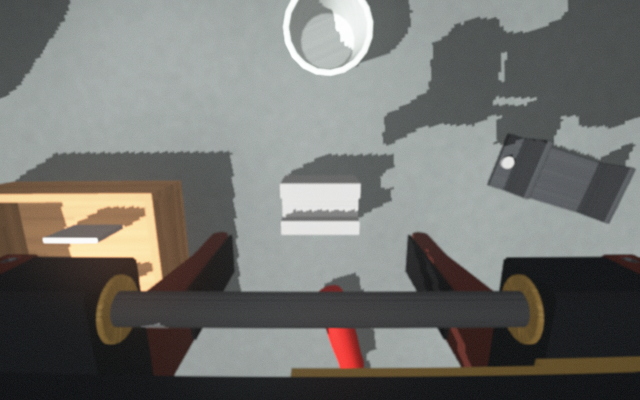

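```bash
python3 - <<'E'
from h import *
T=np.load('w3.npy'); C=cam('wrist',T)
uv=(np.array([[199,252],[524,252],[518,460],[204,460]])+.5)/4-.5+[230,120]
P=ray(uv,C,40); print(P.round(1),P.mean(0)); d=P[1]-P[0]+P[2]-P[3]; print(np.degrees(np.arctan2(d[1],d[0])))
goto([*P.mean(0)[:2],13],np.arctan2(d[1],d[0]),T)
F=frame(513,-213.5,0,np.radians(-8.2))
print(proj((F@np.array([[-66,76,55,1],[-66,-76,55,1],[-60,70,55,1],[-26,22,42,1],[-26,-22,42,1.]]).T).T[:,:3],C))
E
```

```text
[[464.4 -39.3  40. ]
 [472.9  20.3  40. ]
 [513.1  14.6  40. ]
 [504.5 -45.3  40. ]] [488.72929451 -12.43649518  40.        ]
81.86763704054945
turn [-0.0001  0.0004 -0.0006] shift cm in old axes [3.000e-02 1.000e-02 1.152e+01] in new axes [ 0.03  0.   11.52] dist 115.2
[[151.18118294 196.09040536]
 [-51.24641914 196.13616856]
 [143.8763039  204.30688759]
 [ 97.02829117 242.63287538]
 [ 42.69391168 242.27630547]]
```

>>> step_arm([
  [0,0,0,0.03,0,2,0],
  [0,0,0,0,0,3,0],
  [0,0,0,0,0,3,0],
  [0,0,0,0,0,2.3,0],
  [0,0,0,0,0,1.1,0],
  [0,0,0,0,0,0.4,0],
  [0,0,0,0,0,0,0],
  [0,0,0,0,0,0,255],
  [0,0,0,0,0,0,255],
  [0,0,0,0,0,0,255],
  [0,0,0,0,0,0,255],
  [0,0,0,0,0,0,255],
  [0,0,0,0,0,0,255],
], force=35)

```text
time_s: 10.7
position: [489.1, -12.4, 10.2]
orientation: [0.0, 0.072, 0.997, -0.0]
wrist_force: [-1.4, 0.9, 6.4]
gripper_width: 0.682
```

>>> step_arm([
  [0,0,0,0,0,-0.5,255],
  [0,0,0,0,0,-2,255],
  [0,0,0,0,0,-3,255],
  [0,0,0,0,0,-3.5,255],
  [0,0,0,0,0,-3.5,255],
  [0,0,0,0,0,-3.5,255],
  [0,0,0,0,0,-2,255],
  [0,0,0,0,0,-1,255],
  [0,0,0,0,0,0,255],
])

```text
time_s: 11.6
position: [488.6, -12.5, 200.1]
orientation: [0.0, 0.072, 0.997, -0.0]
wrist_force: [-0.7, -0.8, -7.1]
gripper_width: 0.679
```

```bash
python3 - <<'E'
from h import *
s=observe();print(s['position'],s['wrist_force'],s['gripper_width'],np.degrees(yaw(pose())))
goto([508,-213.5,200],np.radians(81.8))
E
```

```text
[488.64777741 -12.48760134 200.12872921] [-0.71487701 -0.81845525 -7.10547085] 0.6794720037672182 81.76262760236355
turn [-0.0002  0.0009 -0.0007] shift cm in old axes [ -4.8  -19.62   0.02] in new axes [-4.780e+00 -1.962e+01  1.000e-02] dist 201.9
```

>>> step_arm([
  [0,0,0,-0.4,-1.6,0,255],
  [0,0,0,-0.8,-3.4,0,255],
  [0,0,0,-0.9,-3.6,0,255],
  [0,0,0,-0.9,-3.6,0,255],
  [0,0,0,-0.9,-3.6,0,255],
  [0,0,0,-0.6,-2.5,0,255],
  [0,0,0,-0.3,-1.3,0,255],
  [0,0,0,0,0,0,255],
  [0,0,0,0,0,0,255],
])

```text
time_s: 12.5
position: [507.0, -212.0, 198.3]
orientation: [-0.001, 0.072, 0.997, 0.001]
wrist_force: [-0.0, 0.5, -6.8]
gripper_width: 0.681
```

```bash
python3 - <<'E'
from h import *
T,im=snap('wrist','w4'); print(T.round(4),np.degrees(yaw(T))); np.save('w4.npy',T)
cv2.imwrite('pics/w4z.png',cv2.resize(im[100:280,180:440],None,fx=3,fy=3,interpolation=cv2.INTER_CUBIC))
E
```

```text
[[-9.896000e-01  1.438000e-01 -2.700000e-03  5.069682e+02]
 [ 1.438000e-01  9.896000e-01  2.300000e-03 -2.120421e+02]
 [ 3.000000e-03  1.900000e-03 -1.000000e+00  1.982701e+02]
 [ 0.000000e+00  0.000000e+00  0.000000e+00  1.000000e+00]] 81.73033992333707
```

View pics/w4z.png

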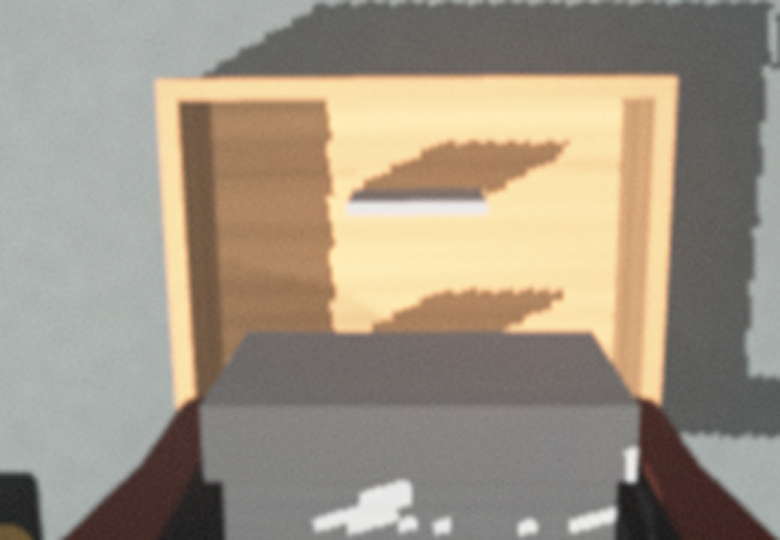

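```bash
python3 - <<'E'
from h import *
from scipy.optimize import least_squares
T=np.load('w4.npy'); C=cam('wrist',T)
uv=(np.array([[156,81],[680,75],[350,199],[484,198],[347,214],[488,214],[179,102],[655,98]])+.5)/3-.5+[180,100]
P=np.array([[-66,-76,55],[-66,76,55],[-28,-22,42],[-28,22,42],[-24,-22,42],[-24,22,42],[-60,-70,55],[-60,70,55.]])
f=lambda p:(proj((frame(p[0],p[1],0,p[2])@np.c_[P,np.ones(len(P))].T).T[:,:3],C)-uv).ravel()
s=least_squares(f,[513,-213.5,-.14]); print(s.x,np.degrees(s.x[2]),s.fun.round(1))
# wall alone
W=ray(uv[2:6],C,42); print(W.mean(0)); 
F=frame(*s.x[:2],0,s.x[2]); print('block-in-case of TCP',(np.linalg.inv(F)@T[:,3]).round(1))
goto([s.x[0],s.x[1],120],s.x[2]+np.pi/2)
# block in hand: near top? show predicted corners of held block
B=np.array([[x,y,z,1] for x,y,z in((20,-30,10),(20,30,10),(20,-30,-30),(20,30,-30))])
print(((proj((T@B.T).T[:,:3],C)-[180,100]+.5)*3-.5).round())
E
```

```text
[ 5.11128372e+02 -2.12901247e+02 -1.35493486e-01] -7.763204912723462 [-0.2 -0.5 -0.6 -0.  -1.   1.   1.5  0.9  0.1  0.3  0.2 -0.1 -0.6 -0.6
  0.6 -0.6]
[ 484.84916194 -209.52632859   42.        ]
block-in-case of TCP [ -4.2   0.3 198.3   1. ]
turn [ 0.0016 -0.0026 -0.008 ] shift cm in old axes [-0.44 -0.07  7.86] in new axes [-0.42 -0.06  7.86] dist 78.7
[[248. 332.]
 [595. 333.]
 [200. 408.]
 [643. 408.]]
```

>>> step_arm([
  [0,0,-0.006,-0.2,-0.05,1,255],
  [0,0,0,-0.2,0,2.5,255],
  [0,0,0,0,0,3,255],
  [0,0,0,0,0,3,255],
  [0,0,0,0,0,2.5,255],
  [0,0,0,0,0,1.5,255],
  [0,0,0,0,0,0.3,255],
  [0,0,0,0,0,0,255],
  [0,0,0,0,0,0,255],
])

```text
time_s: 13.45
position: [512.8, -214.4, 62.5]
orientation: [0.001, 0.069, 0.998, -0.0]
wrist_force: [-0.6, 0.6, -6.5]
gripper_width: 0.677
```

```bash
python3 - <<'E'
from h import *
T,im=snap('wrist','w5'); print(T.round(4),np.degrees(yaw(T)),observe()['wrist_force']); np.save('w5.npy',T)
cv2.imwrite('pics/w5z.png',cv2.resize(im[50:280,120:500],None,fx=2,fy=2,interpolation=cv2.INTER_CUBIC))
F=frame(511.1,-212.9,0,-.1355); C=cam('wrist',T)
P=np.array([[-66,-76,55],[-66,76,55],[-28,-22,42],[-28,22,42],[-24,-22,42],[-24,22,42],[-60,-70,55],[-60,70,55.]])
print(((proj((F@np.c_[P,np.ones(len(P))].T).T[:,:3],C)-[120,50]+.5)*2-.5).round())
goto([511,-213,60],np.pi/2-.138)
E
```

```text
[[-9.906000e-01  1.367000e-01  1.400000e-03  5.127955e+02]
 [ 1.367000e-01  9.906000e-01 -9.000000e-04 -2.144067e+02]
 [-1.500000e-03 -7.000000e-04 -1.000000e+00  6.247600e+01]
 [ 0.000000e+00  0.000000e+00  0.000000e+00  1.000000e+00]] 82.14306803548567 [-0.16236138 -0.68018125 -6.8047592 ]
[[ 90. 132.]
 [721. 132.]
 [324. 276.]
 [486. 276.]
 [324. 291.]
 [486. 291.]
 [117. 157.]
 [694. 157.]]
turn [-0.0009  0.002   0.0007] shift cm in old axes [0.21 0.13 0.27] in new axes [0.21 0.13 0.27] dist 3.7
```

View pics/w5z.png

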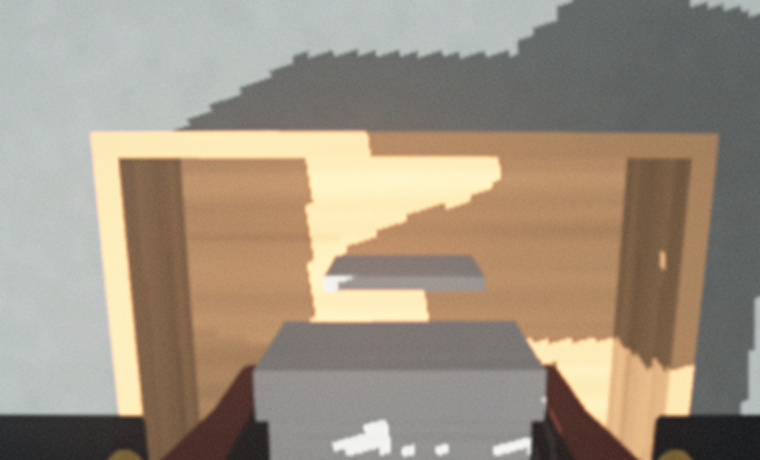

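>>> step_arm([
  [0,0,0,0.18,0.12,0,255],
  [0,0,0,0,0,0.5,255],
  [0,0,0,0,0,0.8,255],
  [0,0,0,0,0,0.8,255],
  [0,0,0,0,0,0.6,255],
  [0,0,0,0,0,0,255],
])

```text
time_s: 14.1
position: [509.4, -212.5, 33.3]
orientation: [-0.001, 0.069, 0.998, 0.001]
wrist_force: [-0.8, 0.1, -6.2]
gripper_width: 0.683
```

```bash
python3 - <<'E'
from h import *
T,im=snap('wrist','w6'); print(T[:3,3].round(4),np.degrees(yaw(T)),observe()['wrist_force']); np.save('w6.npy',T)
cv2.imwrite('pics/w6z.png',cv2.resize(im[50:280,120:500],None,fx=2,fy=2,interpolation=cv2.INTER_CUBIC))
E
```

```text
[ 509.3918 -212.4641   33.3406] 82.0994171768695 [ 1.46062709e-01 -3.68239385e-03 -7.26313869e+00]
```

View pics/w6z.png

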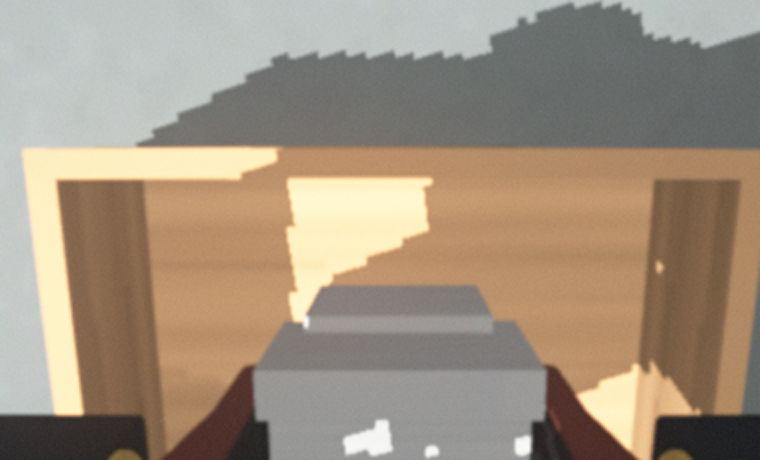

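```bash
python3 - <<'E'
from h import *
T=np.load('w6.npy'); C=cam('wrist',T)
q=lambda P:((proj((T@np.c_[P,np.ones(len(P))].T).T[:,:3],C)-[120,50]+.5)*2-.5).round(1)
for zt in(-8.7,10,-30): print(zt,q(np.array([[20,-30,zt],[20,30,zt],[20,22,zt],[24,22,zt],[28,22,zt],[22,22,zt],[26,22,zt]],float)).tolist())
uv=(np.array([[305,317],[490,317],[305,332],[492,332]])+.5)/2-.5+[120,50]
for z in (41,42): 
  P=ray(uv,C,z); print((np.linalg.inv(T)@np.c_[P,np.ones(4)].T).T.round(2)[:,:3])
print(observe()['position'])
E
```

```text
-8.7 [[272.0, 342.0], [529.5, 342.1], [495.2, 342.1], [495.8, 325.5], [496.4, 308.8], [495.5, 333.8], [496.1, 317.2]]
10 [[285.0, 321.4], [516.2, 321.5], [485.4, 321.5], [485.9, 306.5], [486.4, 291.4], [485.6, 314.0], [486.1, 299.0]]
-30 [[253.1, 372.0], [548.8, 372.1], [509.4, 372.1], [510.2, 353.3], [511.0, 334.2], [509.8, 362.7], [510.6, 343.8]]
[[ 25.73 -22.26  -7.62]
 [ 25.75  20.75  -7.58]
 [ 22.12 -22.38  -7.63]
 [ 22.13  21.33  -7.59]]
[[ 25.99 -22.12  -8.62]
 [ 26.01  20.61  -8.58]
 [ 22.4  -22.23  -8.63]
 [ 22.41  21.19  -8.59]]
[ 509.75526053 -212.67931977   33.82498079]
```

>>> step_arm([
  [0,0,0,-0.15,0,0,255],
  [0,0,0,0,0,0.6,255],
  [0,0,0,0,0,0.5,255],
  [0,0,0,0,0,0.3,255],
  [0,0,0,0,0,0.1,255],
  [0,0,0,0,0,0,255],
])

```text
time_s: 14.75
position: [511.6, -213.0, 19.4]
orientation: [-0.0, 0.069, 0.998, 0.0]
wrist_force: [-0.4, 0.4, -6.3]
gripper_width: 0.682
```

>>> step_arm([
  [0,0,0,0,0,0.1,255],
  [0,0,0,0,0,0.1,255],
  [0,0,0,0,0,0.05,255],
  [0,0,0,0,0,0.05,255],
  [0,0,0,0,0,0,255],
])

```text
time_s: 15.25
position: [511.8, -213.2, 16.7]
orientation: [-0.0, 0.069, 0.998, -0.0]
wrist_force: [0.4, -0.0, -6.5]
gripper_width: 0.68
```

>>> step_arm([
  [0,0,0,0,0,0.04,255],
  [0,0,0,0,0,0.04,255],
  [0,0,0,0,0,0,255],
])

```text
time_s: 15.55
position: [511.9, -213.2, 16.2]
orientation: [0.0, 0.069, 0.998, -0.0]
wrist_force: [-1.6, 0.3, -1.7]
gripper_width: 0.684
```

Floor contact is felt: the force dropped from -6.5 to -1.7 N. Releasing and retreating upward.

>>> step_arm([
  [0,0,0,0,0,0,20],
  [0,0,0,0,0,0,20],
  [0,0,0,0,0,0,20],
  [0,0,0,0,0,0,20],
  [0,0,0,0,0,-1,20],
  [0,0,0,0,0,-2,20],
  [0,0,0,0,0,-3,20],
  [0,0,0,0,0,-4,20],
  [0,0,0,0,0,-4,20],
  [0,0,0,0,0,-4,20],
  [0,0,0,0,0,-2,20],
  [0,0,0,0,0,0,20],
])

```text
time_s: 16.75
position: [513.9, -214.3, 220.1]
orientation: [0.003, 0.069, 0.998, -0.002]
wrist_force: [-0.1, -0.3, -0.3]
gripper_width: 0.924
```

```bash
python3 - <<'E'
from h import *
T,im=snap('wrist','w7'); print(T[:3,3].round(4),np.degrees(yaw(T)),observe()['wrist_force'],observe()['qpos'].round(2)); np.save('w7.npy',T)
cv2.imwrite('pics/w7z.png',cv2.resize(im[80:300,160:460],None,fx=2.5,fy=2.5,interpolation=cv2.INTER_CUBIC))
snap('side','d7'); im=cv2.imread('pics/d7.png')[120:300,260:460]; cv2.imwrite('pics/d7z.png',cv2.resize(im,None,fx=3.3,fy=3.3,interpolation=cv2.INTER_CUBIC))
E
```

```text
[ 513.9406 -214.277   220.1211] 82.10891106561745 [ 0.56034024 -0.36983274 -0.51034638] [-0.52  0.3   1.62 -0.    1.22 -1.95]
```

View pics/w7z.png

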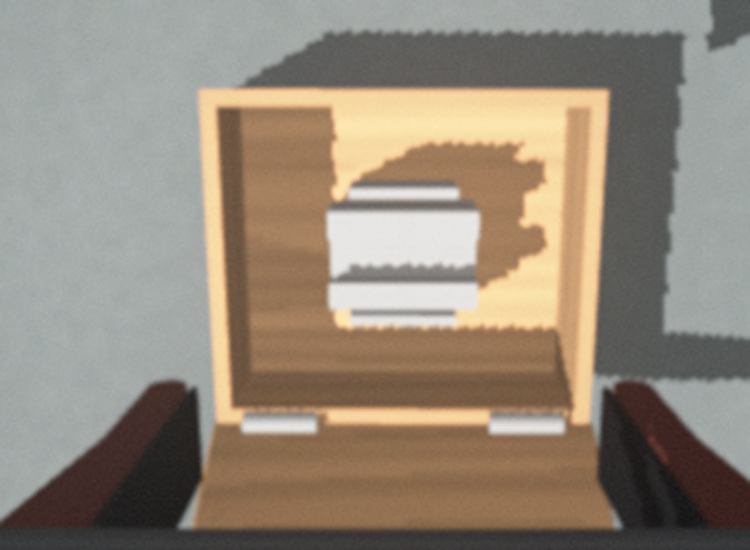

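View pics/d7z.png

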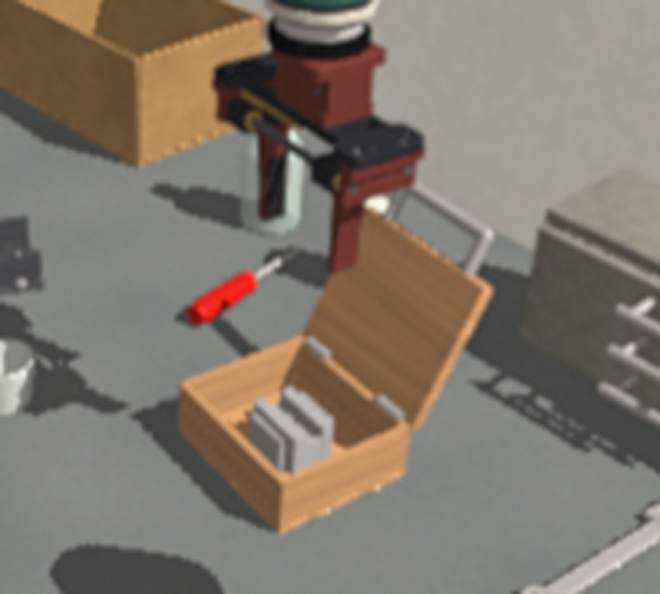

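The block stands in the cradle, groove up, between both walls (around (403,257) in the zoom). Now I measure the lid bar.

```bash
python3 - <<'E'
from h import *
from scipy.optimize import least_squares
im=get_image('scene')[:,:,::-1]; cv2.imwrite('pics/s8.png',im)
print([ (round(d['confidence'],2),np.round(d['at'],1)) for d in recognise('scene','lid_bar')])
get_image('side')
print([ (round(d['confidence'],2),np.round(d['at'],1)) for d in recognise('side','lid_bar')])
for l in('jar','spray','screwdriver','wrench'): print(l,[ (round(d['confidence'],2),np.round(d['at'],0)) for d in recognise('side',l)][:2])
F=frame(511.5,-213,0,-.138)
Cs,Cd=cam('scene'),cam('side')
def bar(a,y): return F@np.array([66-168*np.cos(a)+6*np.sin(a),y,55+168*np.sin(a)+6*np.cos(a),1])
for a in(1.95,2.0,2.05): print(a,bar(a,0)[:3].round(1),[ (proj(bar(a,y)[:3],c)[0]).round(1) for c in(Cs,Cd) for y in(-50,50)])
print(ray([[203,176],[150,100]],Cs,100).round(), ray([[203,176]],Cs,150).round())
for n,x0,y0,x1,y1 in(('s8',210,95,310,190),('d7',350,150,440,260)):
  i=cv2.imread(f'pics/{n}.png')[y0:y1,x0:x1]; cv2.imwrite(f'pics/{n}b.png',cv2.resize(i,None,fx=5,fy=5,interpolation=cv2.INTER_CUBIC))
E
```

```text
[(0.93, array([ 633.1, -200.4,  161.4])), (0.54, array([ 387.7, -444.8,   21.6]))]
[(0.93, array([ 609.2, -238. ,  121.5])), (0.53, array([ 607. , -474.8,    4.2]))]
jar [(0.64, array([365.,   9.,  36.]))]
spray [(0.52, array([751.,  64.,  49.])), (0.52, array([ 610., -239.,  122.]))]
screwdriver [(0.59, array([613., -16.,  19.]))]
wrench [(0.68, array([ 605., -475.,    2.])), (0.34, array([ 609., -238.,  122.]))]
1.95 [ 644.  -231.4  208.8] [array([239., 114.]), array([256.3, 136.3]), array([402.8, 189.7]), array([378.6, 173.9])]
2.0 [ 651.5 -232.4  205.3] [array([236.6, 116. ]), array([253.9, 138.4]), array([404.7, 190.1]), array([380.6, 174.3])]
2.05 [ 658.9 -233.5  201.3] [array([234.3, 118.1]), array([251.5, 140.5]), array([406.6, 190.6]), array([382.4, 174.8])]
[[ 796. -248.  100.]
 [ 757. -622.  100.]] [[ 810. -205.  150.]]
```

View pics/s8b.png

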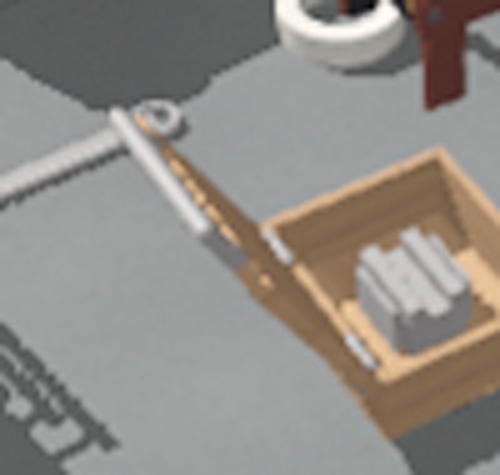

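View pics/d7b.png

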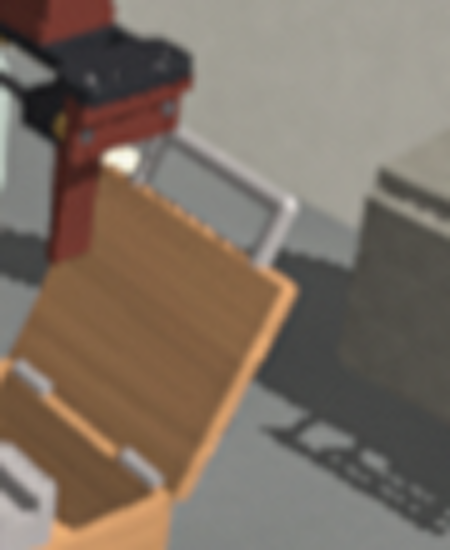

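View pics/s8.png

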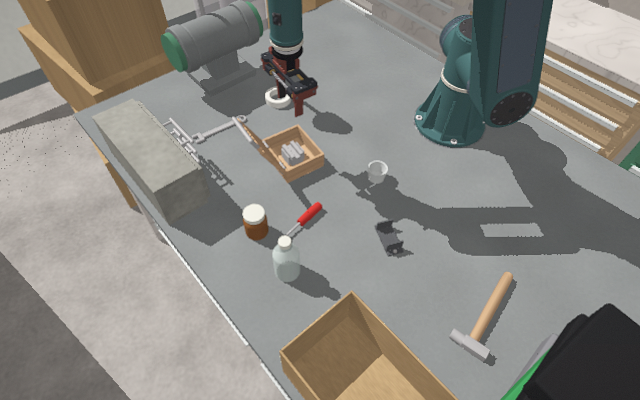

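Bar ends at scene (233.5,117.5) and (250.5,141) match a = 2.05, so the bar centre is about (659,-233.5,201). I turn for the bar grasp.

>>> step_arm([
  [0,0,0.143,0,0,-1,0],
  [0,0,0.143,0,0,-1,0],
  [0,0,0.143,0,0,-1,0],
  [0,0,0.143,0,0,-1,0],
  [0,0,0.143,0,0,-0.5,0],
  [0,0,0.143,0,0,0,0],
  [0,0,0.143,0,0,0,0],
  [0,0,0.143,0,0,0,0],
  [0,0,0.143,0,0,0,0],
  [0,0,0.143,0,0,0,0],
  [0,0,0.143,0,0,0,0],
  [0,0,0,0,0,0,0],
])

```text
time_s: 18.45
position: [511.8, -213.1, 260.5]
orientation: [-0.0, 0.755, 0.655, -0.0]
wrist_force: [-0.7, -0.2, 0.0]
gripper_width: 0.999
```

```bash
python3 - <<'E'
from h import *
s=observe();print(s['position'],np.degrees(yaw(pose())),s['qpos'].round(2))
goto([659,-233.5,240],-.138)
E
```

```text
[ 511.77554644 -213.08468641  260.54716271] -8.095227943352542 [-0.52  0.26  1.56 -0.    1.32 -0.38]
turn [-0.0005 -0.0001 -0.0033] shift cm in old axes [ 0.05 14.86  2.05] in new axes [ 0.   14.86  2.05] dist 150.0
```

>>> step_arm([
  [0,0,-0.003,0,2,0,0],
  [0,0,0,0,3,0,0],
  [0,0,0,0,3.3,0,0],
  [0,0,0,0,3.3,0,0],
  [0,0,0,0,2,0,0],
  [0,0,0,0,1.25,0.5,0],
  [0,0,0,0,0,1,0],
  [0,0,0,0,0,0,0],
  [0,0,0,0,0,0,0],
])

```text
time_s: 19.35
position: [657.3, -233.1, 245.1]
orientation: [-0.001, 0.754, 0.657, -0.001]
wrist_force: [-0.9, 0.8, -0.1]
gripper_width: 1.001
```

```bash
python3 - <<'E'
from h import *
T,im=snap('wrist','w9'); print(T[:3,3].round(4),np.degrees(yaw(T))); np.save('w9.npy',T)
F=frame(511.5,-213,0,-.138)
C=cam('wrist',T)
def bar(a,y): return F@np.array([66-168*np.cos(a)+6*np.sin(a),y,55+168*np.sin(a)+6*np.cos(a),1])
for a in(2.0,2.05): print([proj(bar(a,y)[:3],C)[0].round(1) for y in(-50,0,50)])
snap('side','d9')
E
```

```text
[ 657.3379 -233.112   245.0773] -7.82161105257034
[array([310.7, 301.9]), array([310.3, 229. ]), array([309.9, 147.1])]
[array([322. , 298.8]), array([322.3, 227.1]), array([322.6, 146.7])]
```

View pics/w9.png

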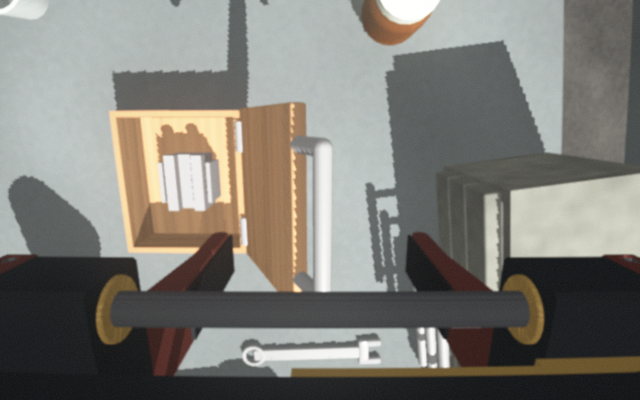

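View pics/d9.png

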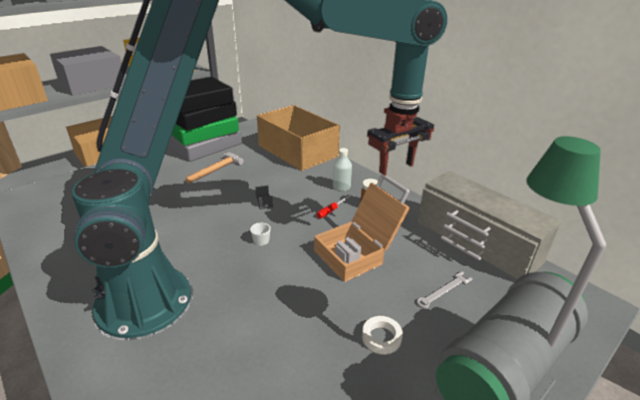

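>>> step_arm([
  [0,0,0,0,0.15,1,0],
  [0,0,0,0,0,2,0],
  [0,0,0,0,0,2,0],
  [0,0,0,0,0,0.8,0],
  [0,0,0,0,0,0.2,0],
  [0,0,0,0,0,0,0],
  [0,0,0,0,0,0,255],
  [0,0,0,0,0,0,255],
  [0,0,0,0,0,0,255],
  [0,0,0,0,0,0,255],
  [0,0,0,0,0,0,255],
  [0,0,0,0,0,0,255],
  [0,0,0,0,0,0,255],
  [0,0,0,0,0,0,255],
  [0,0,0,0,0,0,255],
], force=12)

```text
time_s: 20.95
position: [660.4, -233.7, 185.9]
orientation: [0.0, 0.754, 0.657, -0.0]
wrist_force: [-0.2, -0.6, 0.1]
gripper_width: 0.221
```

```bash
python3 - <<'E'
from h import *
T,im=snap('wrist','w10'); s=observe(); print(T[:3,3].round(2),np.degrees(yaw(T)),s['wrist_force'],s['gripper_width'])
E
```

```text
[ 660.41 -233.7   185.86] -7.848964275997415 [-0.0665539   0.88544916 -0.86634912] 0.1758163228733659
```

View pics/w10.png

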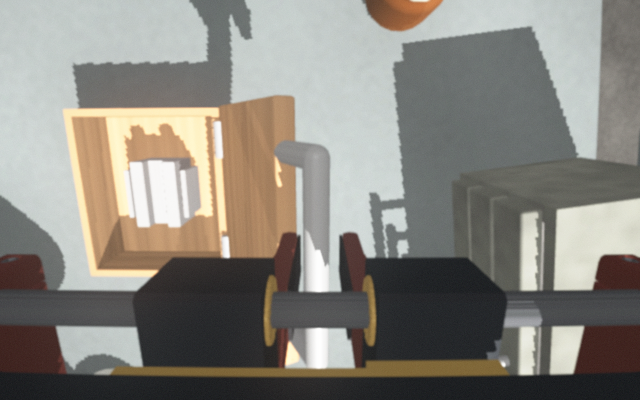

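>>> step_arm([
  [0,0,0,0,0,0,255],
  [0,0,0,0,0,0,255],
  [0,0,0,0,0,0,255],
  [0,0,0,0,0,0,255],
])

```text
time_s: 21.4
position: [658.7, -233.5, 185.7]
orientation: [-0.001, 0.754, 0.657, -0.001]
wrist_force: [-5.6, 0.6, 4.2]
gripper_width: 0.131
```

```bash
python3 - <<'E'
from h import *
T,im=snap('wrist','w11'); s=observe(); print(T[:3,3].round(2),np.degrees(yaw(T)),s['wrist_force'],s['gripper_width'])
F=frame(511.5,-213,0,-.138)
def bar(a,y=0): return (F@np.array([66-168*np.cos(a)+6*np.sin(a),y,55+168*np.sin(a)+6*np.cos(a),1]))[:3]
# own x/z path in cm
for a in np.arange(2.05,-0.01,-0.1): print(round(a,2),round(66-168*np.cos(a)+6*np.sin(a),1),round(55+168*np.sin(a)+6*np.cos(a),1))
E
```

```text
[ 658.75 -233.46  185.7 ] -7.851014902489897 [-4.52709754  0.56211581  3.03536513] 0.1299578187418922
2.05 148.8 201.3
1.95 133.8 208.8
1.85 118.1 214.8
1.75 101.8 219.2
1.65 85.3 222.0
1.55 68.5 223.1
1.45 51.7 222.5
1.35 35.1 220.2
1.25 18.7 216.3
1.15 2.9 210.8
1.05 -12.4 203.7
0.95 -26.8 195.1
0.85 -40.4 185.2
0.75 -52.8 173.9
0.65 -64.1 161.4
0.55 -74.1 147.9
0.45 -82.7 133.5
0.35 -89.8 118.2
0.25 -95.3 102.4
0.15 -99.2 86.0
0.05 -101.5 69.4
```

View pics/w11.png

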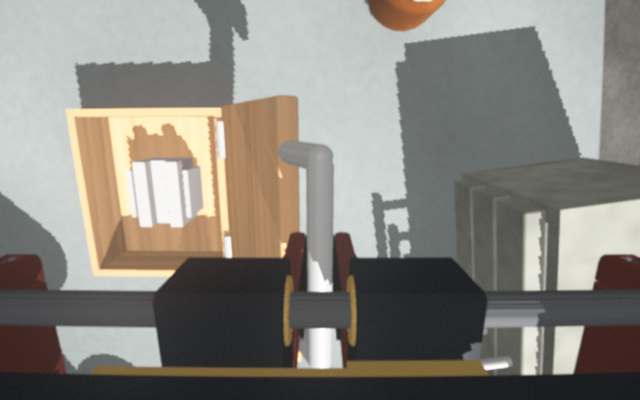

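>>> step_arm([
  [0,0,0,0,-0.75,-0.38,255],
  [0,0,0,0,-0.75,-0.37,255],
  [0,0,0,0,-0.78,-0.3,255],
  [0,0,0,0,-0.79,-0.3,255],
  [0,0,0,0,-0.81,-0.22,255],
  [0,0,0,0,-0.82,-0.22,255],
  [0,0,0,0,0,0,255],
])

```text
time_s: 22.15
position: [613.4, -227.2, 205.0]
orientation: [0.001, 0.754, 0.657, 0.0]
wrist_force: [1.6, 1.2, 2.4]
gripper_width: 0.128
```

```bash
cat > lidchk.py <<'E'
from h import *
s=observe(); T=pose(s); F=frame(511.5,-213,0,-.138)
p=np.linalg.inv(F)@T@np.array([0,0,-15.6,1]); print('bar own',p[:3].round(1),'F',(F[:3,:3].T@s['wrist_force']).round(1),'w',round(s['gripper_width']*88,1),'r',np.hypot(p[0]-66,p[2]-55).round(1),'a~',round(np.arctan2(p[2]-55,66-p[0])-np.arctan2(6,168),3),np.degrees(yaw(T)).round(2))
E
python3 lidchk.py; python3 - <<'E'
from h import *
snap('side','d12')
i=cv2.imread('pics/d12.png')[130:290,280:480]; cv2.imwrite('pics/d12z.png',cv2.resize(i,None,fx=3.3,fy=3.3,interpolation=cv2.INTER_CUBIC))
E
```

```text
bar own [102.9   0.  220.6] F [1.4 1.4 2.4] w 11.3 r 169.6 a~ 1.754 -7.86
```

View pics/d12z.png

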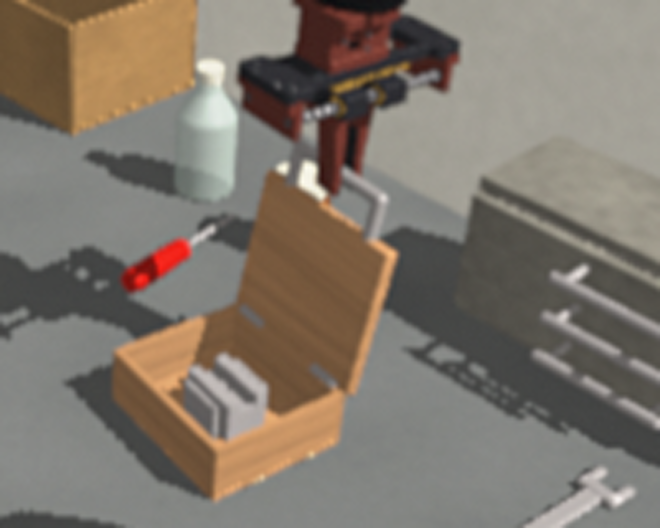

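The lid follows the gripper (side view, bar near (365,200) in the zoom), with forces around 2 N. Continuing along the arc.

>>> step_arm([
  [0,0,0,0,-0.83,-0.14,255],
  [0,0,0,0,-0.82,-0.14,255],
  [0,0,0,0,-0.84,-0.06,255],
  [0,0,0,0,-0.84,-0.05,255],
  [0,0,0,0,-0.84,0.03,255],
  [0,0,0,0,-0.84,0.03,255],
  [0,0,0,0,-0.83,0.11,255],
  [0,0,0,0,-0.83,0.12,255],
  [0,0,0,0,-0.82,0.19,255],
  [0,0,0,0,-0.82,0.2,255],
  [0,0,0,0,0,0,255],
])

```text
time_s: 23.3
position: [529.7, -215.6, 200.2]
orientation: [-0.001, 0.754, 0.657, -0.001]
wrist_force: [0.5, 1.7, -0.5]
gripper_width: 0.132
```

```bash
python3 lidchk.py; python3 lidchk.py
```

```text
bar own [ 18.4  -0.  215.8] F [ 0.2  1.8 -0.5] w 11.7 r 167.7 a~ 1.247 -7.87
bar own [ 18.4  -0.  215.8] F [ 0.2  1.8 -0.5] w 11.7 r 167.7 a~ 1.247 -7.87
```

>>> step_arm([
  [0,0,0,0,-0.79,0.27,255],
  [0,0,0,0,-0.79,0.28,255],
  [0,0,0,0,-0.77,0.35,255],
  [0,0,0,0,-0.76,0.36,255],
  [0,0,0,0,-0.72,0.43,255],
  [0,0,0,0,-0.72,0.43,255],
  [0,0,0,0,-0.68,0.49,255],
  [0,0,0,0,-0.68,0.5,255],
  [0,0,0,0,-0.62,0.56,255],
  [0,0,0,0,-0.62,0.57,255],
  [0,0,0,0,0,0,255],
])

```text
time_s: 24.4
position: [459.5, -206.0, 157.5]
orientation: [-0.001, 0.754, 0.657, -0.001]
wrist_force: [-0.3, 1.0, -1.5]
gripper_width: 0.132
```

```bash
python3 lidchk.py; python3 - <<'E'
from h import *
snap('side','d13')
i=cv2.imread('pics/d13.png')[130:290,260:460]; cv2.imwrite('pics/d13z.png',cv2.resize(i,None,fx=3.3,fy=3.3,interpolation=cv2.INTER_CUBIC))
E
```

```text
bar own [-52.5  -0.2 173.1] F [-0.5  1.  -1.5] w 11.6 r 167.3 a~ 0.748 -7.85
```

View pics/d13z.png

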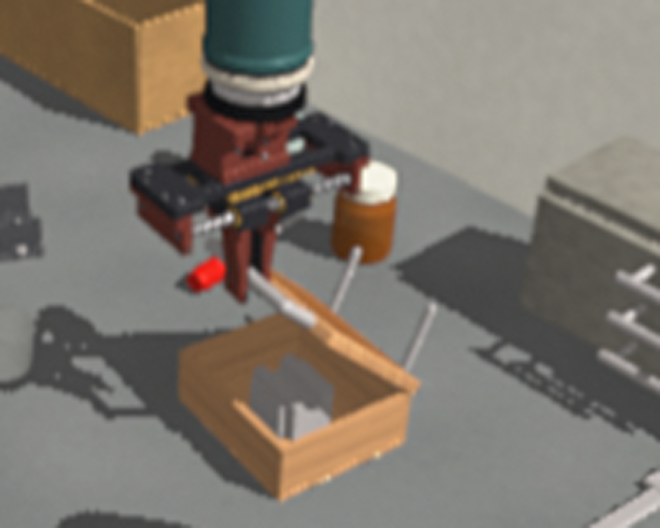

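>>> step_arm([
  [0,0,0,0,-0.57,0.62,255],
  [0,0,0,0,-0.56,0.63,255],
  [0,0,0,0,-0.5,0.67,255],
  [0,0,0,0,-0.5,0.68,255],
  [0,0,0,0,-0.43,0.72,255],
  [0,0,0,0,-0.43,0.72,255],
  [0,0,0,0,-0.36,0.76,255],
  [0,0,0,0,-0.35,0.77,255],
  [0,0,0,0,-0.28,0.79,255],
  [0,0,0,0,-0.27,0.79,255],
  [0,0,0,0,0,0,255],
])

```text
time_s: 25.55
position: [417.9, -200.2, 85.9]
orientation: [-0.001, 0.754, 0.657, -0.0]
wrist_force: [-2.0, 1.2, -0.5]
gripper_width: 0.128
```

```bash
python3 lidchk.py
```

```text
bar own [-94.5  -0.2 101.5] F [-2.2  0.9 -0.5] w 11.2 r 167.1 a~ 0.246 -7.85
```

>>> step_arm([
  [0,0,0,0,-0.2,0.8,255],
  [0,0,0,0,-0.19,0.8,255],
  [0,0,0,0,-0.12,0.8,255],
  [0,0,0,0,-0.11,0.8,255],
  [0,0,0,0,-0.03,0.3,255],
  [0,0,0,0,-0.02,0.2,255],
  [0,0,0,0,0,0,255],
])

```text
time_s: 26.25
position: [410.9, -199.1, 49.4]
orientation: [-0.001, 0.754, 0.657, -0.001]
wrist_force: [-5.9, 0.4, -0.4]
gripper_width: 0.131
```

```bash
python3 lidchk.py
```

```text
bar own [-1.015e+02 -1.000e-01  6.500e+01] F [-5.9 -0.4 -0.4] w 11.5 r 167.8 a~ 0.024 -7.83
```

>>> step_arm([
  [0,0,0,0,0,0.1,255],
  [0,0,0,0,0,0.1,255],
  [0,0,0,0,0,0.1,255],
  [0,0,0,0,0,0.05,255],
  [0,0,0,0,0,0,255],
])

```text
time_s: 26.75
position: [410.6, -199.1, 46.1]
orientation: [-0.001, 0.754, 0.657, -0.001]
wrist_force: [-7.2, -1.3, -1.2]
gripper_width: 0.132
```

```bash
python3 lidchk.py
```

```text
bar own [-1.018e+02 -1.000e-01  6.170e+01] F [-6.9 -2.2 -1.2] w 11.6 r 167.9 a~ 0.004 -7.82
```

>>> step_arm([
  [0,0,0,0,0,0.06,255],
  [0,0,0,0,0,0.06,255],
  [0,0,0,0,0,0.06,255],
  [0,0,0,0,0,0,255],
])

```text
time_s: 27.15
position: [410.5, -199.0, 44.2]
orientation: [-0.001, 0.754, 0.657, -0.001]
wrist_force: [-7.1, -0.1, -1.0]
gripper_width: 0.133
```

```bash
python3 lidchk.py
```

```text
bar own [-1.019e+02 -1.000e-01  5.980e+01] F [-7.  -1.1 -1. ] w 11.7 r 167.9 a~ -0.007 -7.82
```

>>> step_arm([
  [0,0,0,0,0,0.06,255],
  [0,0,0,0,0,0.06,255],
  [0,0,0,0,0,0.06,255],
  [0,0,0,0,0,0,255],
])

```text
time_s: 27.55
position: [410.4, -199.0, 42.4]
orientation: [-0.001, 0.754, 0.657, -0.001]
wrist_force: [-7.1, -1.4, -0.9]
gripper_width: 0.13
```

```bash
python3 lidchk.py; python3 - <<'E'
from h import *
snap('side','d14')
i=cv2.imread('pics/d14.png')[150:290,260:460]; cv2.imwrite('pics/d14z.png',cv2.resize(i,None,fx=4,fy=4,interpolation=cv2.INTER_CUBIC))
E
```

```text
bar own [-1.02e+02 -1.00e-01  5.80e+01] F [-6.8 -2.4 -0.9] w 11.5 r 168.0 a~ -0.018 -7.82
```

View pics/d14z.png

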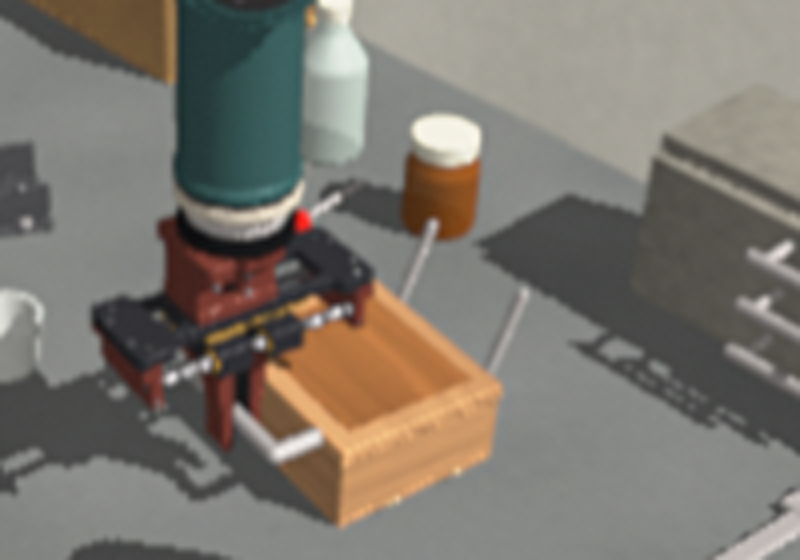

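>>> step_arm([
  [0,0,0,0,0,0.06,255],
  [0,0,0,0,0,0.06,255],
  [0,0,0,0,0,0.06,255],
  [0,0,0,0,0,0,255],
])

```text
time_s: 28.0
position: [410.4, -199.0, 40.6]
orientation: [-0.001, 0.754, 0.657, -0.001]
wrist_force: [-7.5, -0.0, 0.3]
gripper_width: 0.129
```

```bash
python3 lidchk.py; python3 - <<'E'
from h import *
T,im=snap('scene','s15')
C=cam('scene')
i=im[100:190,230:350]; cv2.imwrite('pics/s15z.png',cv2.resize(i,None,fx=6,fy=6,interpolation=cv2.INTER_CUBIC))
F=frame(511.5,-213,0,-.138)
g=lambda p:((proj((F@np.array([*p,1.]))[:3],C)[0]-[230,100]+.5)*6-.5).round()
print('rim',g([-66,76,55]),g([-66,-76,55]),'lidtop',g([-66,76,67]),g([-66,-76,67]),'bar',g([-102,50,61]),g([-102,-50,61]))
C=cam('side');g=lambda p:((proj((F@np.array([*p,1.]))[:3],C)[0]-[260,150]+.5)*4-.5).round()
print('side rim',g([-66,-76,55]),g([66,-76,55]),'lidtop',g([-66,-76,67]),g([66,-76,67]),'base',g([-66,-76,0]),'bar',g([-102,50,61]),g([-102,-50,61]))
E
```

```text
bar own [-1.021e+02 -1.000e-01  5.620e+01] F [-7.4 -1.1  0.3] w 11.4 r 168.1 a~ -0.029 -7.81
rim [570. 320.] [413. 143.] lidtop [571. 304.] [413. 126.] bar [601. 253.] [496. 138.]
side rim [341. 465.] [497. 395.] lidtop [342. 451.] [499. 382.] base [337. 526.] bar [192. 372.] [273. 455.]
```

View pics/s15z.png

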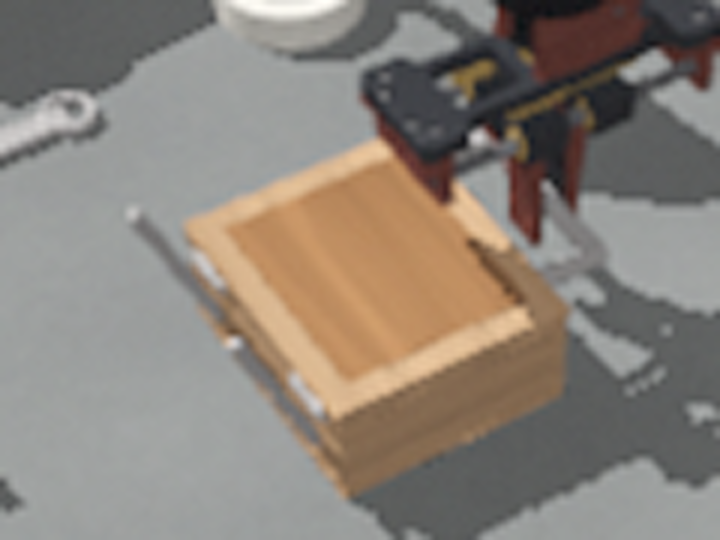

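Lid corner (568,308) and bar end (602,250) in the scene zoom match the predicted shut pose within a few zoom pixels. I open a little and retreat upward.

>>> step_arm([
  [0,0,0,0,0,0,190],
  [0,0,0,0,0,0,190],
  [0,0,0,0,0,0,190],
  [0,0,0,0,0,0,190],
])

```text
time_s: 28.45
position: [413.0, -200.0, 41.4]
orientation: [0.001, 0.754, 0.657, 0.0]
wrist_force: [-0.3, -0.6, -0.2]
gripper_width: 0.257
```

```bash
python3 lidchk.py; python3 - <<'E'
from h import *
T,im=snap('wrist','w16')
E
```

```text
bar own [-99.4  -0.7  57. ] F [-0.2 -0.7 -0.2] w 22.6 r 165.4 a~ -0.024 -7.85
```

View pics/w16.png

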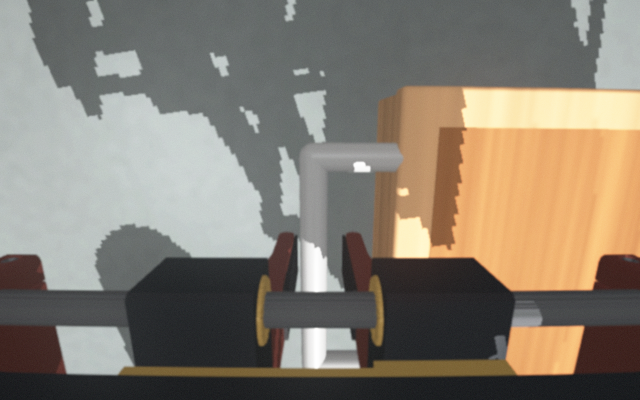

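>>> step_arm([
  [0,0,0,0,-0.15,0,190],
  [0,0,0,0,0,-0.5,190],
  [0,0,0,0,0,-1,190],
  [0,0,0,0,0,-1,190],
  [0,0,0,0,0,-2,190],
  [0,0,0,0,0,-3,190],
  [0,0,0,0,0,-4,190],
  [0,0,0,0,0,-4,190],
  [0,0,0,0,0,-4,190],
  [0,0,0,0,0,-2,190],
  [0,0,0,0,0,0,190],
  [0,0,0,0,0,0,190],
])

```text
time_s: 29.7
position: [410.3, -199.1, 256.4]
orientation: [0.001, 0.754, 0.657, 0.0]
wrist_force: [0.2, 0.0, -0.8]
gripper_width: 0.254
```

```bash
python3 lidchk.py; python3 - <<'E'
from h import *
snap('side','d17');snap('scene','s17')
a=cv2.imread('pics/d17.png')[150:290,260:460]; b=cv2.imread('pics/s17.png')[90:190,220:350]
a=cv2.resize(a,(400,280),interpolation=cv2.INTER_CUBIC); b=cv2.resize(b,(390,300),interpolation=cv2.INTER_CUBIC)
m=np.zeros((300,790,3),np.uint8); m[:280,:400]=a; m[:,400:]=b; cv2.imwrite('pics/m17.png',m)
for l in ('screwdriver','tin','hammer','tape','wrench','spray','jar'): print(l,[(round(d['confidence'],2),np.round(d['at']).tolist()) for d in recognise('scene',l)][:1])
E
```

```text
bar own [-1.021e+02 -1.000e-01  2.720e+02] F [ 0.2  0.1 -0.8] w 22.4 r 274.5 a~ 0.876 -7.85
screwdriver [(0.63, [625.0, -1.0, 25.0])]
tin [(0.82, [360.0, 11.0, 22.0])]
hammer [(0.98, [520.0, 494.0, 25.0])]
tape [(0.69, [378.0, -459.0, 19.0])]
wrench [(0.86, [616.0, -468.0, 8.0])]
spray [(0.78, [780.0, 101.0, 97.0])]
jar [(0.6, [763.0, -48.0, 68.0])]
```

View pics/m17.png

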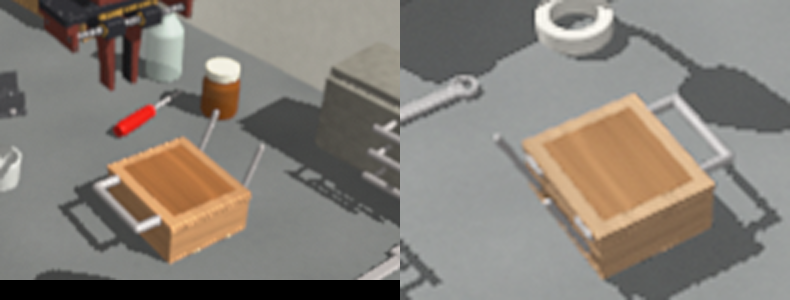

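View pics/s17.png

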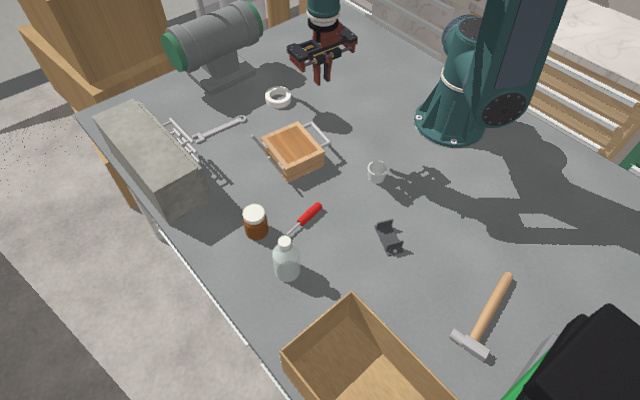

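```bash
python3 - <<'E'
from h import *
F=frame(511.5,-213,0,-.138)
for n,x0,y0,k in(('side',290,215,8),('scene',290,100,8)):
  im=cv2.imread({'side':'pics/d17.png','scene':'pics/s17.png'}[n]); C=cam(n)
  z=cv2.resize(im[y0:y0+70,x0:x0+(60 if n=='side' else 45)],None,fx=k,fy=k,interpolation=cv2.INTER_CUBIC)
  for a,c in((0,(0,0,255)),(.05,(255,0,0))):
    ends=[]
    for y in(-50,50):
      p=(F@np.array([66-168*np.cos(a)+6*np.sin(a),y,55+168*np.sin(a)+6*np.cos(a),1]))[:3]
      ends.append(((proj(p,C)[0]-[x0,y0]+.5)*k-.5))
    cv2.line(z,*[tuple(int(v) for v in e) for e in ends],c,1)
  cv2.imwrite(f'pics/chk_{n}.png',z)
a=cv2.imread('pics/chk_side.png');b=cv2.imread('pics/chk_scene.png'); cv2.imwrite('pics/chk.png',cv2.resize(np.hstack([a,b]),None,fx=.9,fy=.9))
E
```

```text
(no output)
```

View pics/chk.png

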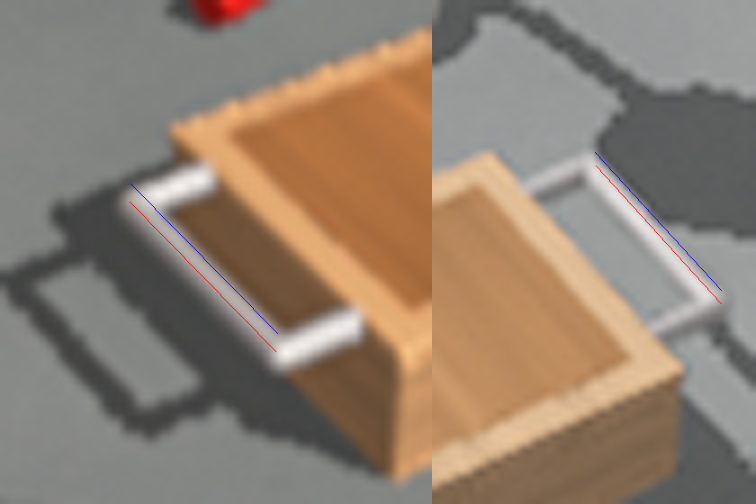

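The bar lies on the a = 0 line (red) in both views, and no gap shows under the lid. Handing in.

```bash
python3 -c "
from rig import *
print(close_job()); print(observe()['time_s'])"
```

```text
the job is handed in; nothing more can be done
None
the job is handed in; nothing more can be done
```

The block is in the cradle, groove up, the lid is shut over it, and the job is handed in. The clock read about 30 s of the 72 s; no verdict was reported.

**Block:** I took it from the stand across its 40 mm width, set it down mid-bench, and took it again by its length. I lowered it into the cradle until I felt the floor, then let go. The picture after release shows it upright between both cradle walls. I could not check it again once the lid was shut.

**Lid:** I gripped the bar at 12 N and guided the lid along its arc at about 0.5 rad/s, with wrist forces of roughly 8 N or less. I released it when it lay shut. In the last pictures from both fixed cameras the bar lies on the predicted shut line to within about 1–2 pixels, with no gap visible. That comparison resolves only about the 0.03 rad limit, so the exact angle is not proven to that margin.

**Other checks:**
- **Lid contact:** In the last few millimetres of lowering I felt no clear upward contact force, so I judged the lid shut from the pictures.
- **Case position:** The wrist camera and the fixed cameras disagreed on the case position by about 2 mm, and the measured tool position varied by about 1–2 mm. I corrected for this by measuring relative to the cradle wall.
- **Bystanders:** The tin, screwdriver and tape were found within a few mm of where they started. The hammer, wrench, spray and jar look unmoved in the pictures.
- **Robot at the end:** The arm stood clear of everything, about 190 mm above the bar.

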